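# Fit the dough tool to the food processor

### The job

Get the food processor ready for kneading: slide the dough tool down over the drive spindle in the bowl and press it past the sprung balls until it clicks and stands fully home on the spindle's shoulder, pressing firmly but never ramming it. Then put the lid on the bowl so that it lies flat on the rim, and let go. Leave the jug, the timer and the wooden spoon where they are.

Things in the scene. Friction and masses are not known exactly. Their poses are not given: they have to be found in the camera images.
- processor: compact white food processor, fixed on the board; housing 150 (x) x 170 (y) x 56 mm, black dial on its front (local -x); origin under the middle of the housing (board top), z up. On it a clear round bowl, floor 75 mm above the origin, with a grey handle on its local -y side standing out to 120 mm from the axis, below rim height.
- bowl_rim (a point): centre of the bowl's open mouth at rim height, 170 mm above the processor's origin; mouth 160 mm outside, 149 mm inside; axes as the processor's
- spindle: steel drive spindle upright in the bowl; origin on the axis at the top of its shoulder (33 mm disc), 93 mm above the processor's origin, axes as the processor's. Above it a 16 mm square shank, faces parallel to the housing's sides, up to 34 mm. The coupling is sprung: pressed, the spindle sinks 0.83 mm per newton and rises again; driven 17 mm down (about 20 N) it is rammed.
- spindle_tip (a point): tip of the spindle's nose, 58 mm above its shoulder; the nose tapers from 6 mm diameter at the tip to a round pilot of 15.8 mm, which runs from 49 down to 34 mm above the shoulder, where the square shank begins
- spindle_balls (a point): point on the axis midway between two opposed sprung steel balls (10 mm diameter), 9.5 mm above the shoulder; they stand out 3.5 mm from the shank's +y and -y faces
- dough_tool: loose grey dough tool, 55 to 105 g, standing upright on the board that covers the hob (top 18 mm above worktop); origin in the middle of its foot, z up. Square sleeve 30 x 30 mm, 72 mm tall, sides along local x and y; square bore 18.6 mm, 63 mm deep, open at the foot, flared there to 24 mm; any quarter turn fits the shank within 8 degrees. Two paddles reach 62 mm out, 24 mm tall.
- tool_top (a point): middle of the dough tool's closed top, 72 mm above its foot. Pushed down, the tool first stops on the balls, foot about 10 mm above the shoulder; from there tool and spindle sink together until, at 11 to 16 N, it slips past the balls: the resistance falls off sharply, a groove in the bore catches the balls and the shoulder springs up to the foot. Home, it takes about 14 N to pull off.
- lid: loose clear lid lying flat on the board, knob up, 110 to 220 g; origin at the middle of its underside, z up. Skirt 134 mm diameter, 8 mm high, goes inside the bowl's mouth; flange 165 mm diameter, its underside 8 mm above the origin, rests on the rim (origin then 8 mm below the rim); plate top at 16 mm. Any turn about its axis will do.
- lid_knob (a point): grip height of the lid's round grey knob, on the axis 40 mm above the lid's origin; knob 42 mm diameter, from 20 to 51 mm above the origin
- jug: small cream-white jug with a handle, 67 x 103 x 85 mm, left of the board; leave it alone
- timer: round kitchen timer, 59 mm diameter, 52 mm tall, right of the board; leave it alone
- spoon: wooden spoon, 295 mm long, lying left of the board; leave it alone

How it is judged:
On the way:
1. the dough tool is clicked home on the spindle (z of dough_tool in the frame of spindle below 0.0025 m and horizontal distance between dough_tool and spindle below 0.003 m and angle between the z axis of dough_tool and the z axis of spindle, either way round below 0.06 rad), for 0.2 s.
At the end, for the whole second after the job is handed in: The dough tool stands home on the spindle (foot within 2.5 mm of the shoulder, within 3 mm of the axis, tilted under 0.06 rad) and the lid lies knob up and flat on the bowl (skirt inside the mouth, flange within 2 mm of the rim, within 8 mm of the axis, tilted under 0.03 rad); both are at rest (all of step 1 and z of dough_tool in the frame of spindle above -0.002 m and z of lid in the frame of bowl_rim between -0.011 and -0.006 m and horizontal distance between lid and bowl_rim below 0.008 m and angle between the z axis of lid and the z axis of processor, either way round below 0.03 rad and angle between lid's own z axis and vertical below 1 rad and linear speed of each of lid, dough_tool below 0.01 m/s); the robot touches nothing.
It fails at once if the dough tool is rammed: the spindle is driven more than 17 mm down (about 20 N), or tool and processor press on each other with over 80 N in all (z of spindle in the frame of processor below 0.076 m or contact force between dough_tool and processor above 80 N).
It fails at once if the jug, the timer or the spoon is shifted by more than 30 mm (distance of any of jug, timer, spoon from where it was at the start of the episode above 0.03 m).
It also fails if it takes over 67 s, if anything falls off the work surface, if the arm or the gripper's body presses on something with over 40 N, if the wrist force passes 120 N, or if a joint passes its speed limit or range.

### The arm

A 7-joint arm with a two-finger parallel gripper is mounted at the origin on a cart in front of the work surface, level with it; the furniture and walls round the work are solid. World frame = base frame: x ahead of the robot, y to its left, z up, the work surface at z = 0. Lengths are in m, angles in rad, forces in N, time in s.
With the tool pointing down it reaches from about 0.425 to 0.875 m from the base axis. Payload 4.7 kg.
Tool frame: the origin (TCP) lies between the finger pads; the fingertips stand 8 mm ahead of it and the grasp point (between the pads) lies 11 mm behind it; z points along the fingers, y is the direction in which the jaws open and shut (so a half turn about z gives the same grasp; the last joint's range is limited). The gripper opens to 87 mm and grips with 3 to 60 N. Pads are 19 mm wide; open, the fingers measure 117 mm over their backs; the gripper's body (75 mm by 190 mm) begins 51 mm behind the grasp point.
Start: joints at [1.115, 0.321, -0.07, 1.45, 0.023, 1.371, -0.057], TCP at [0.294, -0.58, 0.196] pointing down, gripper open.
Joint ranges: [-2.86, 2.86], [-0.3, 2.09], [-1.38, 1.24], [0.06, 2.45], [-1.56, 4.7], [0.09, 2.05], [-2.69, 2.69]. Speed limits (rad/s): [2.57, 2.57, 3.14, 3.14, 3.14, 3.14, 3.14].

### API

Orientations are given as a rotation vector (axis times angle).
In Python, from bench import ctrl, optics, ticket gives the robot as it stands.
- The arm moves only by the tool play_rows, never from a script. Its argument "motion" is a list of rows, each a list of 5 numbers: the closure, from 0 (fully open) to 1 (shut), then the shift along the tool's x, y, z in cm, then the turn about the tool's z in rad. In form: [[jaw, tx, ty, tz, spin], ...]. A call has 1 to 20 rows; each row shifts and turns the commanded pose from where the row before left it, along the tool's axes as they then stand; what a row does not reach is not made up. A row lasts 1/8 s, in which the tool goes at most 62.5 mm and 10.7 degrees, less where a joint would pass 70% of its speed; a pose out of reach is approached as far as the arm can. A call is refused whole if a number of a shift passes 6.25 or a number of a turn 0.188, either way. A call with a gripper value outside its range is refused whole. The fingers move at their own pace and stop on an object; "force" is the grip in N (left out, the last holds). Time passes only in rows, so rows that do not move let the fingers close. It gives the time, the measured TCP pose, the force and the opening at its end, in the units of the state.
- ctrl.get_state(): the state, without advancing time (a new reading comes with each control period).
- optics.get_image(name): name is "side" or "top" or "wrist"; returns the picture (420x560x3 uint8, red, green, blue); there is no depth.
- optics.calibration(name): a dict with "K" (3x3 intrinsics, pixels), "pose" (4x4, takes a point from camera to world coordinates); the wrist camera has in their place "hand_eye" (4x4, takes a point from camera to tool coordinates, whose origin is the TCP and whose axes are the flange's). Camera axes: x right, y down, z forward; pixel columns grow to the right and rows downward; lengths in m; the calibration is good to about 2 mm. The wrist camera is an equidistant fisheye: a pixel r from the principal point sees the ray r / f radians off the axis. A picture is of the moment at which its call begins: read the wrist's pose just before it. calibration takes no time and is no camera call.
- ticket.close_job(): hands the job in, once; it reports no verdict.
The state is a dict: "time": time; "joint_positions": joint angles; "qd": joint speeds; "joint_torque": joint torques, N m; "position": TCP position; "tool_rot": TCP orientation; "ft_force": force on the tool from outside, world axes, zero at the start; "torque": the same for the moment, N m; "grip_width": opening from 0.0 (shut) to 1.0 (fully open).
Only numpy, scipy, OpenCV 4.12 (cv2) and the standard library are available. Lean on these libraries where they do the work, as an engineer would, in place of code of your own. Each camera call takes 0.05 s, during which the arm holds its last target.

## Working session

There is one attempt and no reset: what is moved stays moved. The work goes in short steps, Python scripts to look and compute and a tool call to move; the robot and the scene stay as the last step left them, time stands still between calls to the robot, and variables do not carry over. Pictures are saved under pics/ and viewed, and the job is handed in when it is done.

Besides the shell and the picture viewer there is one more tool, called after "Call:" by a JSON object that holds its "name" and its "arguments". play_rows: Moves the arm, as the interface text tells. Its arguments: {"type":"object","properties":{"motion":{"type":"array"},"force":{"type":"number"}},"required":["motion"]}

```bash
ls; mkdir -p pics; python3 - <<'E'
from bench import ctrl, optics, ticket
import cv2,numpy as np
np.set_printoptions(precision=4,suppress=True)
s=ctrl.get_state()
for k,v in s.items(): print(k,v)
for n in ["side","top","wrist"]:
    im=optics.get_image(n); cv2.imwrite(f"pics/{n}0.png",im[:,:,::-1])
    c=optics.calibration(n); print(n,c)
E
```

```text
pics
time 0.0
joint_positions [ 1.1151  0.3218 -0.0701  1.4517  0.0226  1.3708 -0.0569]
qd [ 0.      0.0004  0.0004 -0.0009  0.0012  0.0013 -0.0025]
joint_torque [ -0.0012 -49.1291  -0.4042 -31.2533  -0.0639   0.0437   0.0002]
position [ 0.2939 -0.5791  0.1947]
tool_rot [-3.0536 -0.7307  0.0008]
ft_force [-0.2723  0.1585 -0.0654]
torque [0.044  0.0062 0.0098]
grip_width 1.0026078967279302
side {'K': array([[469.478 ,   0.    , 281.6327],
       [  0.    , 469.478 , 211.802 ],
       [  0.    ,   0.    ,   1.    ]]), 'pose': array([[-0.9326, -0.1726,  0.3171,  0.0554],
       [-0.3602,  0.5053, -0.7842,  1.1625],
       [-0.0248, -0.8455, -0.5334,  0.9278],
       [ 0.    ,  0.    ,  0.    ,  1.    ]])}
top {'K': array([[438.5733,   0.    , 276.1597],
       [  0.    , 438.5733, 212.838 ],
       [  0.    ,   0.    ,   1.    ]]), 'pose': array([[-0.2862, -0.9152,  0.2839,  0.1178],
       [-0.9582,  0.2746, -0.0807,  0.0657],
       [-0.0041, -0.2951, -0.9555,  1.4805],
       [ 0.    ,  0.    ,  0.    ,  1.    ]])}
wrist {'K': array([[325.1923,   0.    , 276.6784],
       [  0.    , 325.1923, 208.5905],
       [  0.    ,   0.    ,   1.    ]]), 'hand_eye': array([[ 0.0004, -0.9588, -0.2841,  0.0792],
       [ 1.    ,  0.0004, -0.0002, -0.0006],
       [ 0.0003, -0.2841,  0.9588, -0.1896],
       [ 0.    ,  0.    ,  0.    ,  1.    ]])}
```

View pics/side0.png

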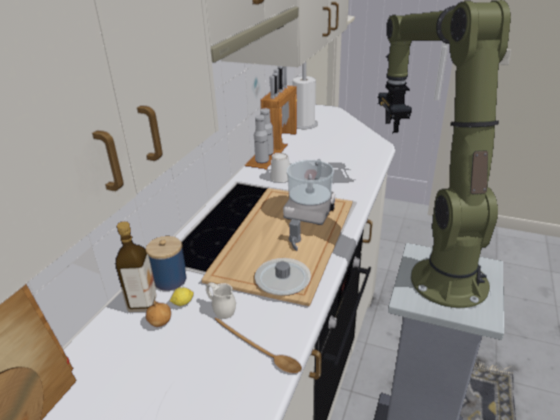

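View pics/top0.png

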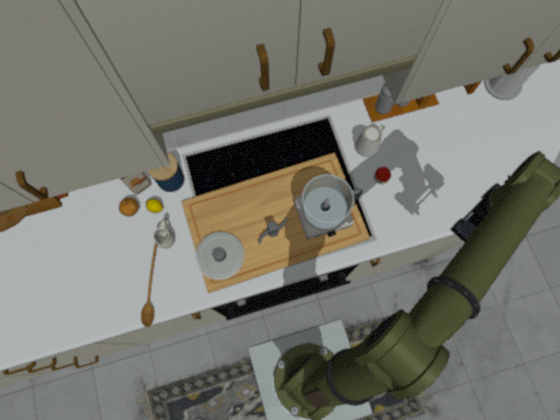

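View pics/wrist0.png

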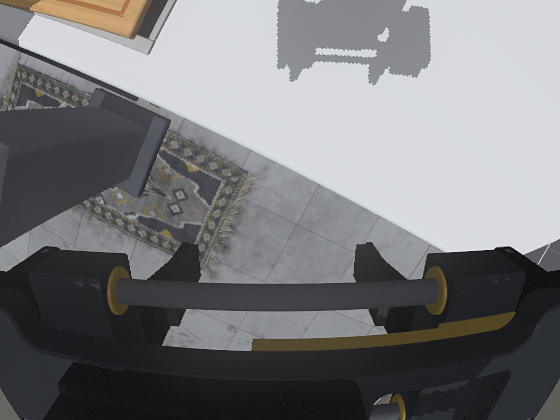

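The side view shows the processor near (312,190), the tool at (295,232) and the lid at (282,275). In the top view they are at (327,202), (272,227) and (220,256). I'll zoom in on both.

```bash
python3 - <<'E'
import cv2
t=cv2.imread("pics/top0.png"); c=t[150:290,180:380]; cv2.imwrite("pics/top0z.png",cv2.resize(c,None,fx=4,fy=4,interpolation=cv2.INTER_CUBIC))
t=cv2.imread("pics/side0.png"); c=t[150:300,210:370]; cv2.imwrite("pics/side0z.png",cv2.resize(c,None,fx=4,fy=4,interpolation=cv2.INTER_CUBIC))
E
```

```text
(no output)
```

View pics/top0z.png

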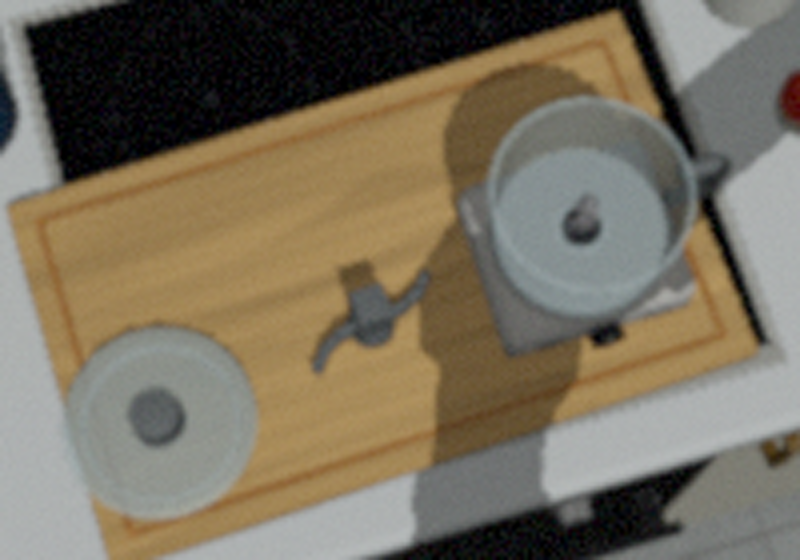

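View pics/side0z.png

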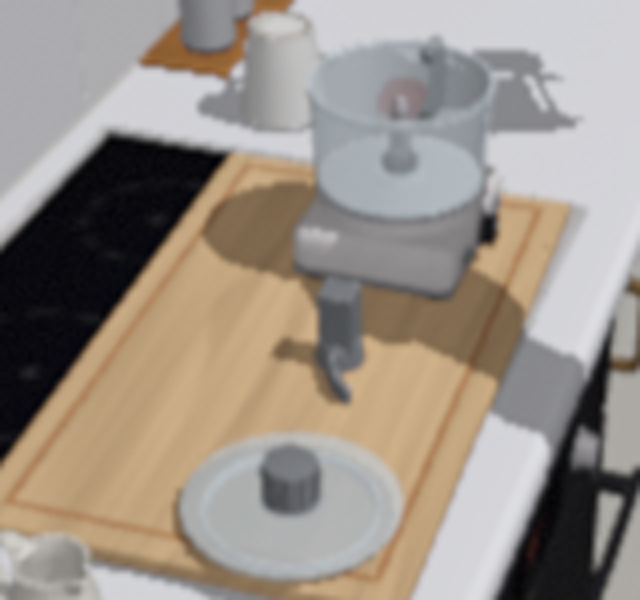

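```bash
cat > h.py <<'E'
import numpy as np,cv2
from scipy.spatial.transform import Rotation as R
from bench import ctrl, optics, ticket
np.set_printoptions(precision=4,suppress=True)
def ray(n,u,v):
    c=optics.calibration(n);K=c["K"];T=c["pose"]
    d=T[:3,:3]@np.array([(u-K[0,2])/K[0,0],(v-K[1,2])/K[1,1],1]);return T[:3,3],d/np.linalg.norm(d)
def atz(n,u,v,z):
    o,d=ray(n,u,v);return o+d*(z-o[2])/d[2]
def wT(s):
    T=np.eye(4);T[:3,:3]=R.from_rotvec(s["tool_rot"]).as_matrix();T[:3,3]=s["position"];return T
def wray(s,u,v):
    c=optics.calibration("wrist");K=c["K"];T=wT(s)@c["hand_eye"]
    x=np.array([u-K[0,2],v-K[1,2]]);r=np.hypot(*x);th=r/K[0,0]
    d=np.r_[x/max(r,1e-9)*np.sin(th),np.cos(th)];return T[:3,3],T[:3,:3]@d
def watz(s,u,v,z):
    o,d=wray(s,u,v);return o+d*(z-o[2])/d[2]
def wproj(s,p):
    c=optics.calibration("wrist");K=c["K"];T=np.linalg.inv(wT(s)@c["hand_eye"])
    q=T[:3,:3]@np.asarray(p)+T[:3,3];th=np.arctan2(np.hypot(q[0],q[1]),q[2]);r=K[0,0]*th
    return K[:2,2]+q[:2]/np.hypot(q[0],q[1])*r
def proj(n,p):
    c=optics.calibration(n);T=np.linalg.inv(c["pose"]);q=c["K"]@(T[:3,:3]@np.asarray(p)+T[:3,3]);return q[:2]/q[2]
def look(fn):
    s=ctrl.get_state(); im=optics.get_image("wrist"); cv2.imwrite(f"pics/{fn}.png",im[:,:,::-1])
    import json; json.dump({k:(v if np.isscalar(v) else list(map(float,v))) for k,v in s.items()},open(f"pics/{fn}.json","w"))
    return s,im
def load(fn):
    import json; return json.load(open(f"pics/{fn}.json"))
def goto(p,x_yaw=None,s=None):
    """delta in tool axes cm to position p"""
    s=s or ctrl.get_state();Rm=R.from_rotvec(s["tool_rot"]).as_matrix()
    print("tool x axis",Rm[:,0],"z",Rm[:,2],"pos",s["position"])
    print("shift cm",Rm.T@(np.asarray(p)-s["position"])*100)
E
python3 - <<'E'
from h import *
T=lambda u,v:((u+.5)/4-.5+180,(v+.5)/4-.5+150)
S=lambda u,v:((u+.5)/4-.5+210,(v+.5)/4-.5+150)
print("lid knob top",atz("top",*T(156,416),.069),atz("side",*S(291,463),.069))
print("lid flange ctr",atz("top",*T(161,420),.034),atz("side",*S(291,505),.034))
print("tool top",atz("top",*T(368,297),.09),atz("side",*S(340,287),.09))
print("rim",atz("top",*T(594,203),.188),atz("side",*S(402,86),.188))
print("shoulder",atz("top",*T(581,224),.111), atz("side",*S(400,165),.111))
print("tip",atz("top",*T(592,202),.169), atz("side",*S(402,98),.169))
for n,p in dict(paddleL=(318,368),paddleR=(425,277)).items(): print(n,atz("top",*T(*p),.03))
for n,p in dict(bl=(512,355),dial=(607,332),br=(692,300),l=(462,193)).items(): print(n,atz("top",*T(*p),.074))
for n,p in dict(bl=(105,558),tl=(10,203),tr=(620,12),br=(758,350)).items(): print("board",n,atz("top",*T(*p),.018))
E
```

```text
lid knob top [0.4574 0.167  0.069 ] [0.4589 0.1711 0.069 ]
lid flange ctr [0.4613 0.1664 0.034 ] [0.4578 0.1763 0.034 ]
tool top [ 0.4988 -0.0266  0.09  ] [ 0.4927 -0.0288  0.09  ]
rim [ 0.4943 -0.2099  0.188 ] [ 0.4969 -0.1995  0.188 ]
shoulder [ 0.5025 -0.2103  0.111 ] [ 0.4977 -0.1982  0.111 ]
tip [ 0.501  -0.2127  0.169 ] [ 0.5012 -0.2131  0.169 ]
paddleL [0.4674 0.0278 0.03  ]
paddleR [ 0.5183 -0.0827  0.03  ]
bl [ 0.4215 -0.1273  0.074 ]
dial [ 0.4176 -0.2085  0.074 ]
br [ 0.4233 -0.285   0.074 ]
l [ 0.5681 -0.1299  0.074 ]
board bl [0.3657 0.241  0.018 ]
board tl [0.6916 0.2464 0.018 ]
board tr [ 0.7111 -0.3275  0.018 ]
board br [ 0.3773 -0.3382  0.018 ]
```

Call:
{"name": "play_rows", "arguments": {"motion": [[0,0,0,-5.5,0],[0,0,0,-5.5,0],[0,0,0,-5.5,0],[0,3.5,-2.4,0,0],[0,3.5,-2.4,0,0],[0,3.5,-2.4,0,0],[0,3.5,-2.4,0,0],[0,3.5,-2.4,0,0],[0,3.5,-2.4,0,0],[0,3.5,-2.4,0,0],[0,3.5,-2.4,0,0],[0,3.5,-2.4,0,0],[0,3.5,-2.4,0,0],[0,0,0,0,0],[0,0,0,0,0]]}}

```text
time: 2.02
position: [0.4973, -0.2078, 0.3605]
tool_rot: [3.055, 0.731, -0.001]
ft_force: [0.2, -0.3, -0.3]
grip_width: 0.996
```

```bash
python3 - <<'E'
from h import *
s,im=look("w1"); print(s["time"],s["position"],s["tool_rot"],s["joint_positions"],s["qd"])
E
```

```text
2.025 [ 0.4973 -0.2078  0.3605] [ 3.0551  0.7305 -0.0015] [ 0.6889  0.0729 -0.3666  1.4243  0.027   1.6498 -0.7761] [ 0.0175  0.0009  0.0198 -0.0002  0.0003 -0.0002 -0.0016]
```

View pics/w1.png

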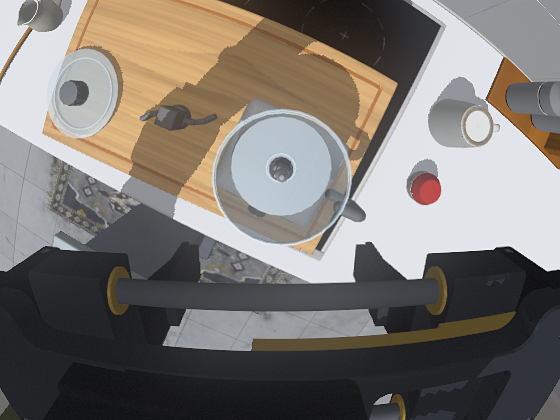

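The wrist view shows the spindle near (280,169), the bowl rim centred near (283,176), the tool near (175,117) and the lid knob near (72,93). I'll zoom in on the spindle and the tool.

```bash
python3 - <<'E'
from h import *
t=cv2.imread("pics/w1.png")
c=t[95:255,200:380]; a=cv2.resize(c,None,fx=4,fy=4,interpolation=cv2.INTER_CUBIC);cv2.imwrite("pics/w1a.png",a[:600])
c=t[80:145,130:230]; cv2.imwrite("pics/w1b.png",cv2.resize(c,None,fx=8,fy=8,interpolation=cv2.INTER_CUBIC))
s=load("w1")
for n,p in dict(tip=(.501,-.211,.169),sh=(.5,-.207,.111),rim=(.496,-.206,.188),tooltop=(.496,-.028,.09)).items(): print(n,wproj(s,p))
E
```

```text
tip [281.0855 179.8567]
sh [277.5939 170.7579]
rim [275.3953 185.0652]
tooltop [166.2274 117.5784]
```

View pics/w1a.png

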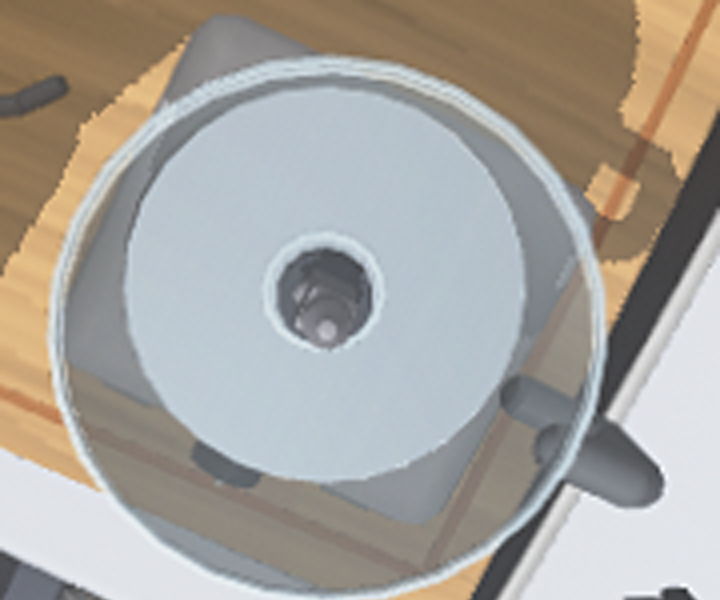

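View pics/w1b.png

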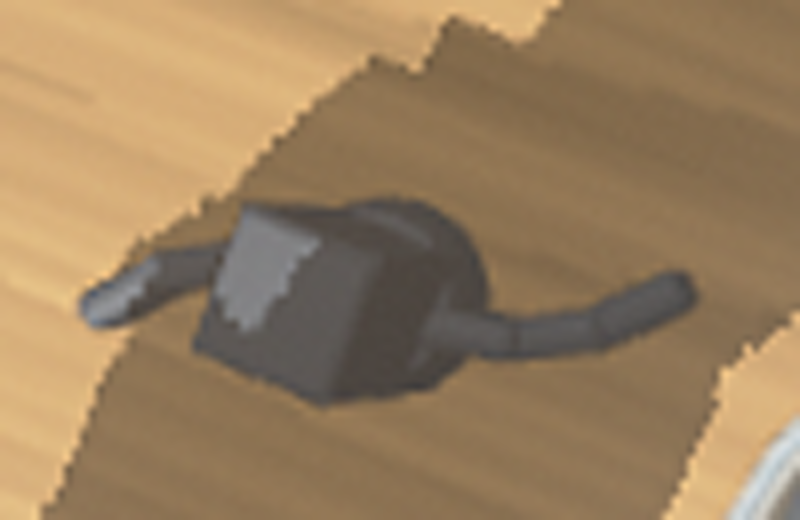

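```bash
python3 - <<'E'
from h import *
s=load("w1")
A=lambda u,v:((u+.5)/4-.5+200,(v+.5)/4-.5+95)
B=lambda u,v:((u+.5)/8-.5+130,(v+.5)/8-.5+80)
def circ(P):
    P=np.array(P)[:,:2];M=np.c_[2*P,np.ones(len(P))];x=np.linalg.lstsq(M,(P**2).sum(1),rcond=None)[0];return x[:2],np.sqrt(x[2]+x[:2]@x[:2])
pts=[(50,322),(606,322),(330,57),(325,598),(130,140),(520,525),(535,150),(120,510)]
print("rim",circ([watz(s,*A(*p),.188) for p in pts]))
print("tip",watz(s,*A(326,327),.169))
fl=[(125,285),(526,290),(325,87),(330,481)]
print("floor",circ([watz(s,*A(*p),.093) for p in fl]))
print("shoulder",circ([watz(s,*A(*p),.111) for p in [(277,295),(374,290),(326,246)]]))
c=[watz(s,*B(*p),.09) for p in [(245,203),(385,250),(325,403),(195,347)]]
c=np.array(c);print(c,c.mean(0))
for i in range(4):
    d=c[(i+1)%4]-c[i];print(np.linalg.norm(d),np.degrees(np.arctan2(d[1],d[0])))
print("tool x yaw deg",np.degrees(np.arctan2(*R.from_rotvec(s["tool_rot"]).as_matrix()[[1,0],0])))
E
```

```text
rim (array([ 0.5049, -0.2096]), np.float64(0.07969161077601275))
tip [ 0.5048 -0.2091  0.169 ]
floor (array([ 0.5045, -0.2103]), np.float64(0.07164342634867742))
shoulder (array([ 0.5054, -0.2095]), np.float64(0.016588840076703134))
[[ 0.5091 -0.0113  0.09  ]
 [ 0.512  -0.04    0.09  ]
 [ 0.482  -0.0413  0.09  ]
 [ 0.4811 -0.0134  0.09  ]] [ 0.4961 -0.0265  0.09  ]
0.02884702088233182 -84.29065696235712
0.030044937971825773 -177.69931523743116
0.02789053809472857 91.85236846924221
0.02812614985366112 4.147232181942741
tool x yaw deg 26.89545858173843
```

Rim, tip, floor and shoulder all put the spindle axis at (0.505, -0.2095), and the measured radii match the given sizes. The tool is at (0.496, -0.0265) with a yaw of about 3.5°. I'll go above it with the jaws along x, which keeps the gripper body clear of the bowl.

Call:
{"name": "play_rows", "arguments": {"motion": [[0,1.62,-3.24,0,0],[0,1.62,-3.24,0,0],[0,1.62,-3.24,0,0],[0,1.62,-3.24,0,0],[0,1.62,-3.24,0,0],[0,0,0,2,-0.166],[0,0,0,2,-0.166],[0,0,0,2,-0.166],[0,0,0,2,-0.166],[0,0,0,2,-0.166],[0,0,0,2,-0.166],[0,0,0,2,-0.166],[0,0,0,0,0],[0,0,0,0,0]]}}

```text
time: 3.82
position: [0.4969, -0.0269, 0.2215]
tool_rot: [2.157, 2.283, 0.001]
ft_force: [-0.1, -0.2, 0.6]
grip_width: 1.0
```

```bash
python3 - <<'E'
from h import *
s,im=look("w2"); print(s["time"],s["position"],s["tool_rot"],s["joint_positions"])
print(R.from_rotvec(s["tool_rot"]).as_matrix())
c=wproj(s,(.496,-.0265,.09));print(c)
u,v=int(c[0])-60,int(c[1])-45
print(u,v)
t=cv2.imread("pics/w2.png")[v:v+90,u:u+120];cv2.imwrite("pics/w2z.png",cv2.resize(t,None,fx=6,fy=6,interpolation=cv2.INTER_CUBIC))
E
```

```text
3.825 [ 0.4969 -0.0269  0.2215] [2.1568 2.283  0.0008] [ 0.5224  0.0029 -0.5189  1.765   0.0017  1.3732  0.06  ]
[[-0.0568  0.9984  0.001 ]
 [ 0.9984  0.0568 -0.0003]
 [-0.0003  0.001  -1.    ]]
[274.8845 193.0566]
214 148
```

View pics/w2.png

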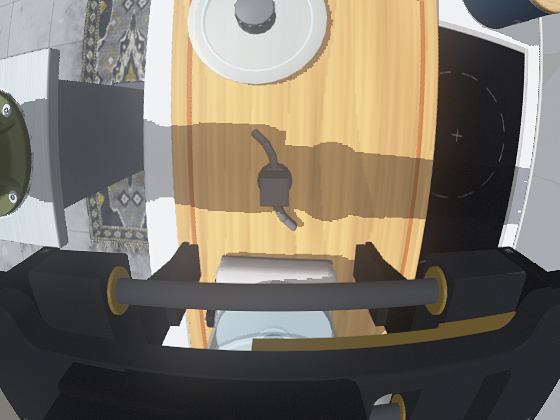

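View pics/w2z.png

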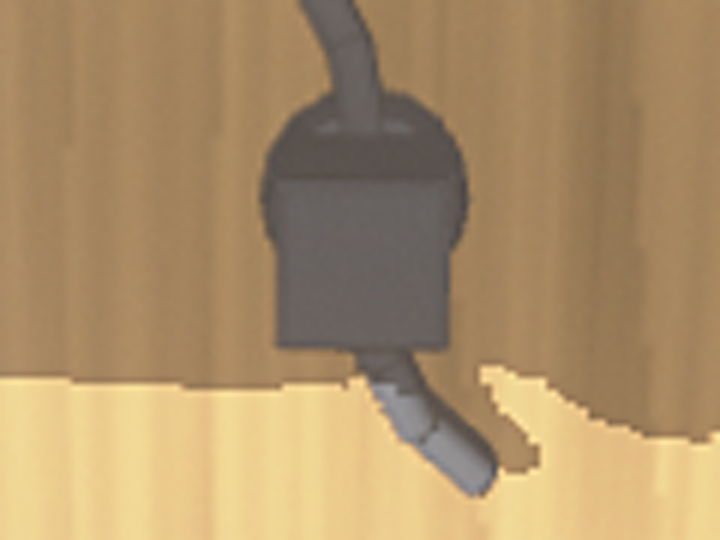

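The sleeve top spans (275,180) to (450,348) in the zoom and is square to the gripper.

```bash
python3 - <<'E'
from h import *
s=load("w2")
B=lambda u,v:((u+.5)/6-.5+214,(v+.5)/6-.5+148)
c=np.array([watz(s,*B(*p),.09) for p in [(275,180),(450,180),(450,348),(276,347)]])
print(c,c.mean(0))
for i in range(4):
    d=c[(i+1)%4]-c[i];print(np.linalg.norm(d),np.degrees(np.arctan2(d[1],d[0])))
goto(np.r_[c.mean(0)[:2],.066],s=s)
# processor yaw from w1
s1=load("w1");A=lambda u,v:((u+.5)/4-.5+200,(v+.5)/4-.5+95)
for p,q in [((100,395),(400,515)),((445,500),(585,235)),((80,300),(190,45))]:
    d=watz(s1,*A(*q),.074)-watz(s1,*A(*p),.074);print(d,np.degrees(np.arctan2(d[1],d[0])))
E
```

```text
[[ 0.4796 -0.0114  0.09  ]
 [ 0.5089 -0.0097  0.09  ]
 [ 0.5108 -0.0389  0.09  ]
 [ 0.481  -0.0404  0.09  ]] [ 0.4951 -0.0251  0.09  ]
0.029327866789423503 3.2269831709678676
0.029295192742793765 -86.19572806274707
0.029814802197721115 -177.09706485563785
0.02912571116637531 92.85066267614722
tool x axis [-0.0568  0.9984 -0.0003] z [ 0.001  -0.0003 -1.    ] pos [0.4969361718673582, -0.026860111567811238, 0.22154503105651593]
shift cm [ 0.1908 -0.1927 15.5543]
[ 0.009  -0.1241 -0.    ] -85.82956711737715
[0.1151 0.0023 0.    ] 1.1284772005076396
[ 0.103   0.0044 -0.    ] 2.4617200280360647
```

Call:
{"name": "play_rows", "arguments": {"motion": [[0,0.2,-0.2,3,0],[0,0,0,3,0],[0,0,0,3,0],[0,0,0,3,0],[0,0,0,2,0],[0,0,0,1.5,0],[0,0,0,0,0],[1,0,0,0,0],[1,0,0,0,0],[1,0,0,0,0],[1,0,0,0,0],[1,0,0,0,0],[1,0,0,0,0]], "force": 50}}

```text
time: 5.5
position: [0.4944, -0.0242, 0.0657]
tool_rot: [2.153, 2.288, -0.0]
ft_force: [0.4, -0.5, -0.3]
grip_width: 0.404
```

Call:
{"name": "play_rows", "arguments": {"motion": [[1,0,0,0,0],[1,0,0,0,0],[1,0,0,0,0]]}}

```text
time: 5.88
position: [0.4944, -0.0242, 0.0657]
tool_rot: [2.153, 2.288, -0.0]
ft_force: [1.1, -0.9, -0.2]
grip_width: 0.063
```

The grip closed to about 5 mm, so it isn't holding the sleeve. I'll look before moving.

```bash
python3 - <<'E'
from h import *
s,im=look("w3"); print(s["time"],s["position"],s["tool_rot"],s["grip_width"],s["ft_force"])
for n in ["side","top"]:
    im=optics.get_image(n); cv2.imwrite(f"pics/{n}3.png",im[:,:,::-1])
t=cv2.imread("pics/side3.png")[150:300,210:410];cv2.imwrite("pics/side3z.png",cv2.resize(t,None,fx=4,fy=4,interpolation=cv2.INTER_CUBIC))
E
```

```text
5.875 [ 0.4944 -0.0242  0.0657] [ 2.1528  2.288  -0.0001] 0.06250887778722909 [ 1.0724 -0.8717 -0.1824]
```

View pics/w3.png

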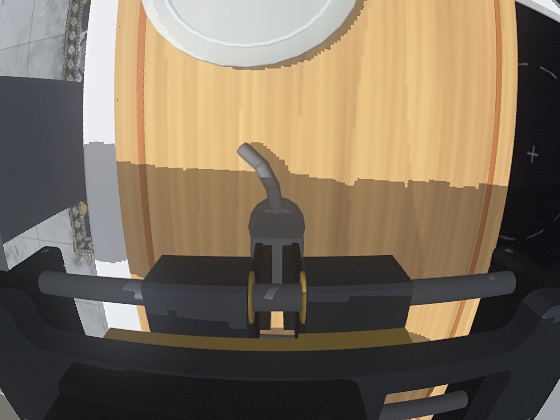

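View pics/side3z.png

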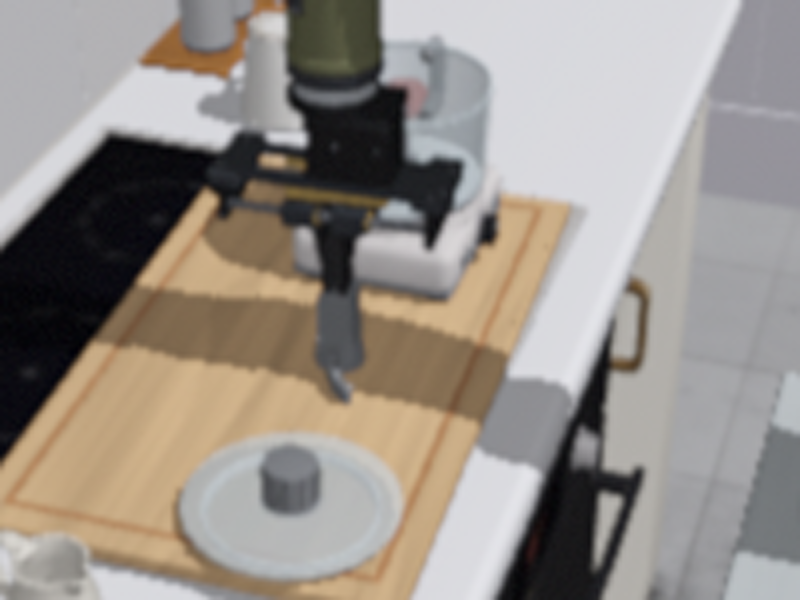

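```bash
python3 - <<'E'
from h import *
t=cv2.imread("pics/w3.png")[130:350,200:350];cv2.imwrite("pics/w3z.png",cv2.resize(t,None,fx=2.7,fy=2.7,interpolation=cv2.INTER_CUBIC))
s=load("w3")
for p in [(.4944,-.0242,.0577),(.4944,-.0242,.09),(.4795,-.0095,.09),(.5095,-.0095,.09),(.4795,-.0095,.018),(.5095,-.0095,.018)]: print(p,wproj(s,p), proj("side",p))
E
```

```text
(0.4944, -0.0242, 0.0577) [275.5678 238.8425] [293.7729 230.2674]
(0.4944, -0.0242, 0.09) [275.4276 260.1811] [293.6624 222.0234]
(0.4795, -0.0095, 0.09) [249.7815 234.3139] [296.4839 225.2629]
(0.5095, -0.0095, 0.09) [304.5605 237.4213] [287.6917 223.568 ]
(0.4795, -0.0095, 0.018) [257.2113 200.0679] [296.6589 243.5   ]
(0.5095, -0.0095, 0.018) [296.7479 202.4011] [288.0837 241.7351]
```

View pics/w3z.png

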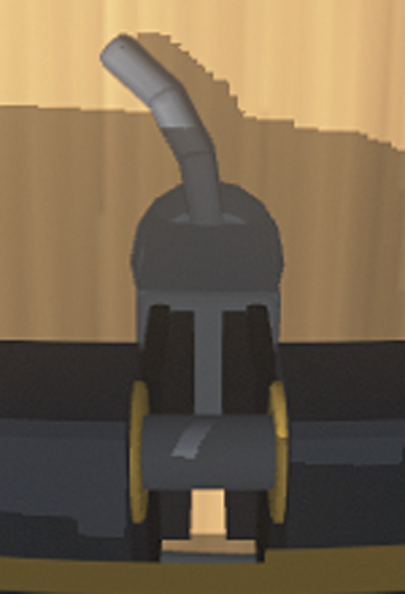

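View pics/top3.png

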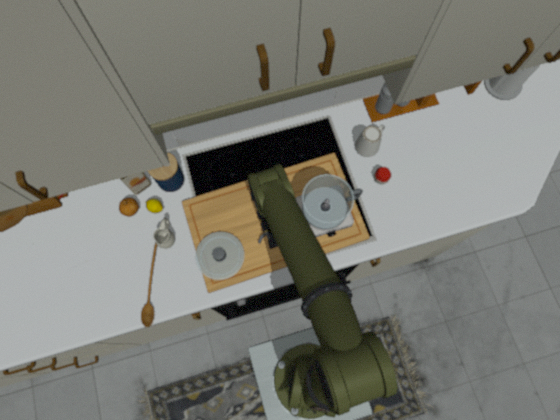

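The fingers look as if they shut just above the sleeve top, although the pose reading puts the tips well below it. I'll raise the arm a little and triangulate the fingertips with the fixed cameras.

Call:
{"name": "play_rows", "arguments": {"motion": [[1,0,0,-3,0],[1,0,0,-3,0],[1,0,0,0,0]]}}

```text
time: 6.4
position: [0.4964, -0.0242, 0.1281]
tool_rot: [2.15, 2.285, 0.004]
ft_force: [1.0, -0.3, -0.8]
grip_width: 0.009
```

```bash
python3 - <<'E'
from h import *
s,im=look("w4"); print(s["time"],s["position"],s["tool_rot"],s["grip_width"],s["ft_force"])
for n in ["side","top"]:
    im=optics.get_image(n); cv2.imwrite(f"pics/{n}4.png",im[:,:,::-1])
t=cv2.imread("pics/side4.png")[150:260,240:370];cv2.imwrite("pics/side4z.png",cv2.resize(t,None,fx=5,fy=5,interpolation=cv2.INTER_CUBIC))
p=np.array(s["position"])
for dz in (-.008,0,.024): print(dz,proj("side",p+[0,0,dz]),wproj(s,p+[0,0,dz]))
E
```

```text
6.4 [ 0.4964 -0.0242  0.1281] [2.1498 2.285  0.0041] 0.009427348648268951 [ 0.9605 -0.2815 -0.8393]
-0.008 [292.9692 214.045 ] [275.5667 238.8281]
0 [292.9392 211.9301] [275.5969 243.5546]
0.024 [292.8481 205.5124] [275.7034 260.0024]
```

View pics/side4z.png

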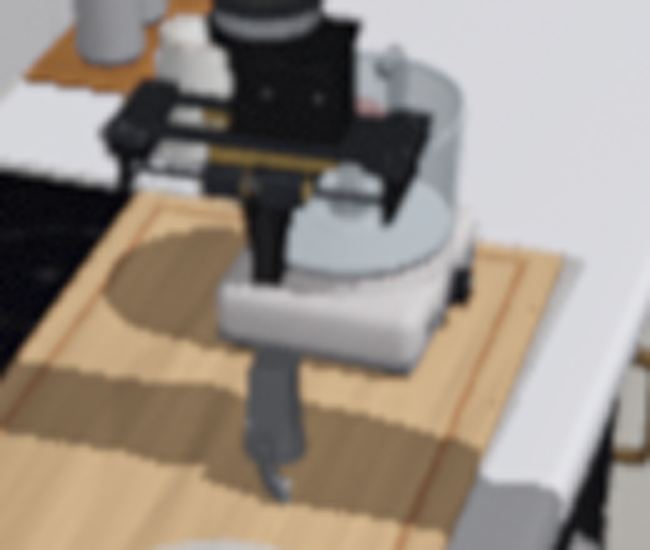

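View pics/w4.png

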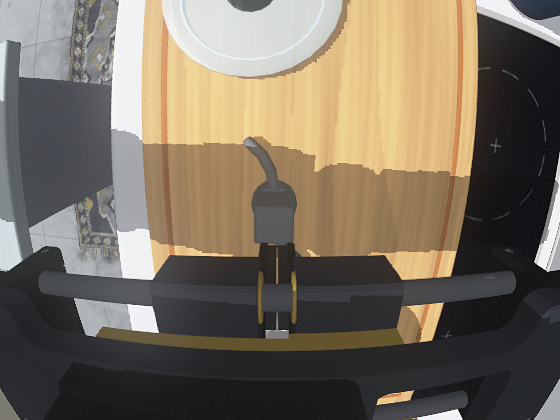

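The side view shows the shut fingertips near (293.5,207). That agrees with the wrist view: the fingertips are about 24 mm behind the reported TCP instead of 8 mm ahead, so every grasp height needs about 32 mm more depth. I'll check the tool hasn't moved and compute the next shift.

```bash
python3 - <<'E'
from h import *
s,im=look("w5"); print(s["time"],s["position"],s["tool_rot"],s["grip_width"],s["ft_force"])
t=cv2.imread("pics/w5.png")[170:260,220:340];cv2.imwrite("pics/w5z.png",cv2.resize(t,None,fx=6,fy=6,interpolation=cv2.INTER_CUBIC))
goto((.495,-.025,.033),s=s)
E
```

```text
6.55 [ 0.4938 -0.0242  0.1249] [-2.1521 -2.2875  0.0015] 0.007446658750191375 [-0.4162 -0.9682 -0.4386]
tool x axis [-0.0609  0.9981  0.    ] z [-0.0013 -0.0001 -1.    ] pos [ 0.4938 -0.0242  0.1249]
shift cm [-0.0845  0.1298  9.191 ]
```

View pics/w5z.png

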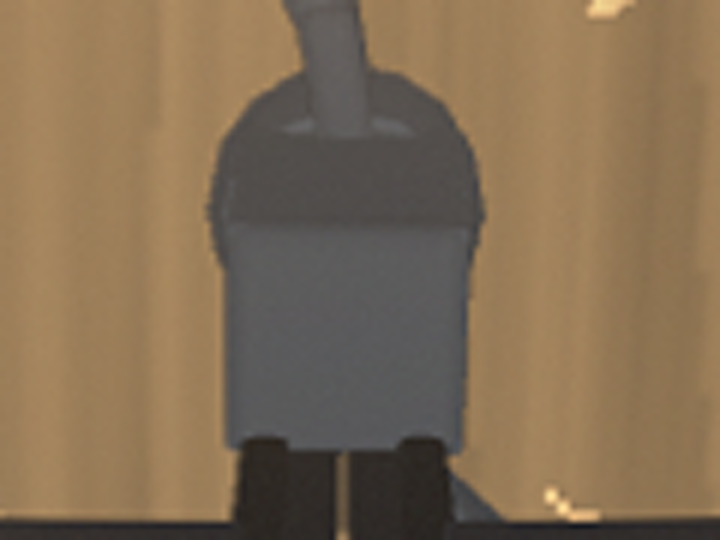

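The tool is unmoved: sleeve top corners at about (225,228) to (465,450) in the zoom, centred under the fingers. I'll open, descend and regrip lower.

Call:
{"name": "play_rows", "arguments": {"motion": [[0.2,-0.05,0.1,0,0],[0.2,0,0,0,0],[0.2,0,0,0,0],[0.2,0,0,0,0],[0.2,0,0,0,0],[0.2,0,0,0,0],[0.2,0,0,0,0],[0.2,0,0,0,0],[0.2,0,0,1,0]]}}

```text
time: 7.72
position: [0.4962, -0.0247, 0.1161]
tool_rot: [2.152, 2.287, 0.001]
ft_force: [-0.3, 0.2, -0.4]
grip_width: 0.796
```

Call:
{"name": "play_rows", "arguments": {"motion": [[0.2,0,0,2,0],[0.2,0,0,2,0],[0.2,0,0,2,0],[0.2,0,0,1.5,0],[0.2,0,0,0.8,0],[0.2,0,0,0,0],[1,0,0,0,0],[1,0,0,0,0],[1,0,0,0,0],[1,0,0,0,0],[1,0,0,0,0],[1,0,0,0,0],[1,0,0,0,0]], "force": 50}}

```text
time: 9.35
position: [0.4955, -0.0246, 0.0328]
tool_rot: [2.153, 2.288, -0.0]
ft_force: [-1.0, -0.1, 0.7]
grip_width: 0.343
```

The grip reads 29.8 mm, so it's on the sleeve. I'll lift and carry it to above the spindle.

Call:
{"name": "play_rows", "arguments": {"motion": [[1,0,0,-2,0],[1,0,0,-4,0],[1,0,0,-4,0],[1,0,0,-4,0],[1,0,0,-4,0],[1,0,0,-3,0],[1,-3,0,0,0],[1,-4,0,0,0],[1,-4,0,0,0],[1,-4,0,0,0],[1,-2,-0.2,0,0],[1,-1.5,0,0,0],[1,0,0,0,0],[1,0,0,0,0]]}}

```text
time: 11.1
position: [0.5051, -0.2076, 0.2428]
tool_rot: [-2.15, -2.29, -0.001]
ft_force: [0.3, -0.6, -0.8]
grip_width: 0.343
```

```bash
python3 - <<'E'
from h import *
s,im=look("w6"); print(s["time"],s["position"],s["tool_rot"],s["grip_width"],s["ft_force"])
for n in ["side","top"]:
    im=optics.get_image(n); cv2.imwrite(f"pics/{n}6.png",im[:,:,::-1])
t=cv2.imread("pics/side6.png")[120:230,250:380];cv2.imwrite("pics/side6z.png",cv2.resize(t,None,fx=5,fy=5,interpolation=cv2.INTER_CUBIC))
goto((.505,-.2095,.233))
E
```

```text
11.1 [ 0.5051 -0.2076  0.2428] [-2.1499 -2.2903 -0.0009] 0.3431648920333716 [ 0.3296 -0.5712 -0.8194]
tool x axis [-0.0629  0.998  -0.    ] z [ 0.0003 -0.     -1.    ] pos [ 0.505  -0.2081  0.2429]
shift cm [-0.1384 -0.0111  0.9945]
```

View pics/side6z.png

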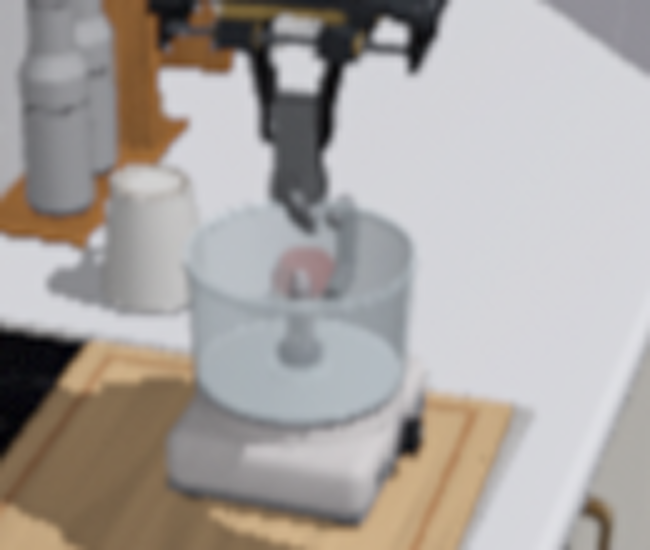

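View pics/w6.png

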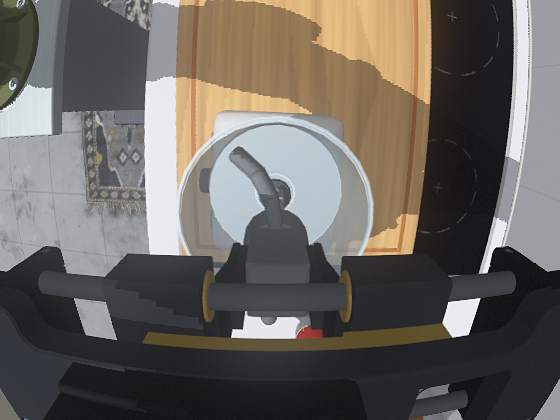

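The tool hangs upright over the bowl with its faces parallel to the housing. I'll check its lateral alignment with the rim and spindle in this same view.

```bash
python3 - <<'E'
from h import *
t=cv2.imread("pics/w6.png")[100:290,165:385];cv2.imwrite("pics/w6z.png",cv2.resize(t,None,fx=3.5,fy=3.5,interpolation=cv2.INTER_CUBIC)[:600])
t=cv2.imread("pics/w6.png")[165:265,220:340];cv2.imwrite("pics/w6y.png",cv2.resize(t,None,fx=6,fy=6,interpolation=cv2.INTER_CUBIC))
s=load("w6")
for n,p in dict(tip=(.505,-.2095,.169),sh=(.505,-.2095,.111),rimc=(.505,-.2095,.188)).items(): print(n,wproj(s,p))
p=np.array(s["position"]);Rm=R.from_rotvec(s["tool_rot"]).as_matrix()
for q in [(.015,-.015,-.0572),(.015,.015,-.0572),(.0,0,.0148)]: print(q,wproj(s,p+Rm@q))
E
```

```text
tip [275.5084 212.0147]
sh [275.6512 195.2909]
rimc [275.4488 219.064 ]
(0.015, -0.015, -0.0572) [242.1097 261.5236]
(0.015, 0.015, -0.0572) [308.4466 261.5549]
(0.0, 0, 0.0148) [275.6442 235.0876]
```

View pics/w6z.png

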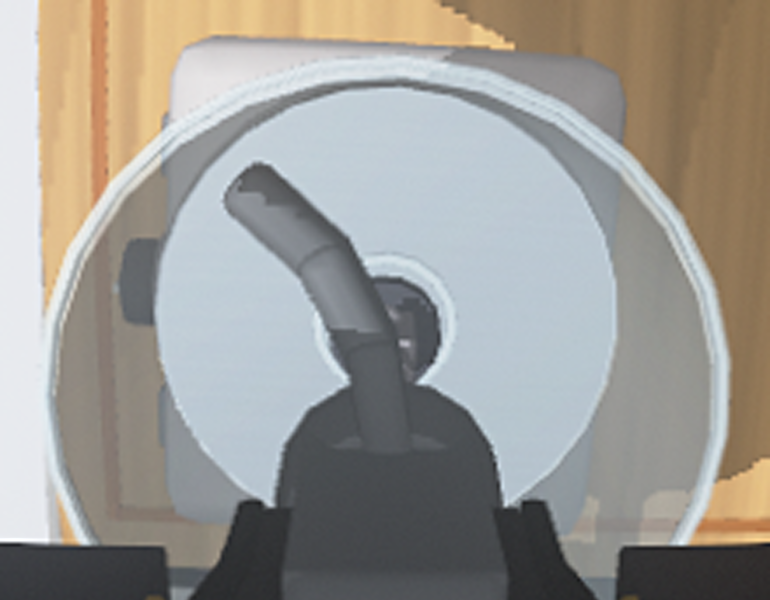

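View pics/w6y.png

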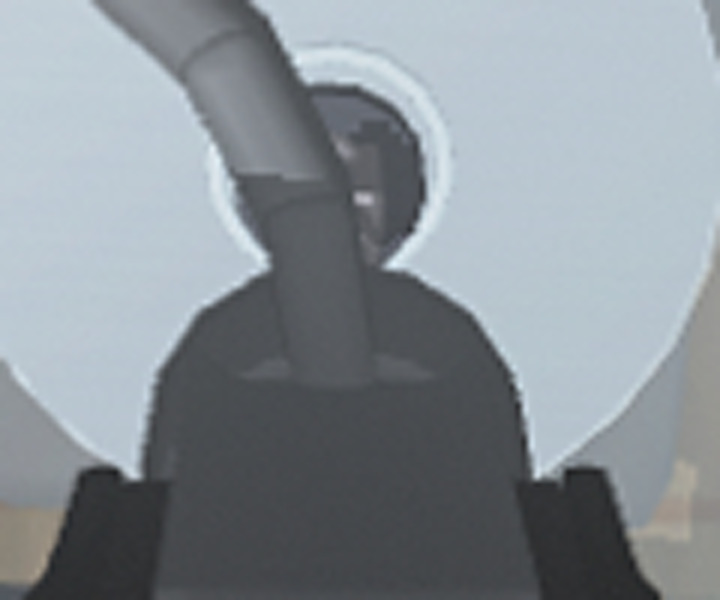

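```bash
python3 - <<'E'
from h import *
s=load("w6")
for y in (-.2095,-.2085,-.2105):
  print(y,"rimtop",wproj(s,(.505,y+.08,.188)),"shtop",wproj(s,(.505,y+.0165,.111)),"floortop",wproj(s,(.505,y+.0716,.093)),"tip",wproj(s,(.505,y,.169)))
Y=lambda u,v:((u+.5)/6-.5+220,(v+.5)/6-.5+165); Z=lambda u,v:((u+.5)/3.5-.5+165,(v+.5)/3.5-.5+100)
print("meas rim top",Z(390,57),"sh top",Y(345,84),"floor",Z(390,86))
goto((.5042,-.2090,.2428),s=ctrl.get_state())
E
```

```text
-0.2095 rimtop [282.2199 116.5951] shtop [276.6802 179.4503] floortop [280.0551 124.1778] tip [275.5084 212.0147]
-0.2085 rimtop [282.3078 115.2683] shtop [276.7434 178.4795] floortop [280.1178 123.2228] tip [275.5822 210.8883]
-0.2105 rimtop [282.132  117.9218] shtop [276.6172 180.42  ] floortop [279.9924 125.1327] tip [275.4347 213.1387]
meas rim top (276.07142857142856, 115.92857142857143) sh top (277.0833333333333, 178.58333333333334) floor (276.07142857142856, 124.21428571428572)
tool x axis [-0.0629  0.998  -0.    ] z [ 0.0003 -0.     -1.    ] pos [ 0.505  -0.2081  0.2429]
shift cm [-0.0835 -0.0876  0.0145]
```

Call:
{"name": "play_rows", "arguments": {"motion": [[1,-0.07,-0.08,1.3,0.05],[1,0,0,2,0],[1,0,0,1.5,0],[1,0,0,0.5,0],[1,0,0,0.5,0],[1,0,0,0.5,0],[1,0,0,0,0]]}}

```text
time: 12.12
position: [0.5039, -0.2101, 0.1796]
tool_rot: [-2.209, -2.234, 0.0]
ft_force: [1.3, 1.7, 0.2]
grip_width: 0.341
```

```bash
python3 - <<'E'
from h import *
s=ctrl.get_state(); print(s["time"],s["position"],s["ft_force"],s["torque"],s["grip_width"])
im=optics.get_image("side"); cv2.imwrite("pics/side7.png",im[:,:,::-1])
t=im[120:230,250:380,::-1];cv2.imwrite("pics/side7z.png",cv2.resize(t,None,fx=5,fy=5,interpolation=cv2.INTER_CUBIC))
E
```

```text
12.125 [ 0.5039 -0.2101  0.1796] [1.2782 1.7361 0.1812] [-0.0435 -0.1432 -0.0034] 0.3412623671526625
```

View pics/side7z.png

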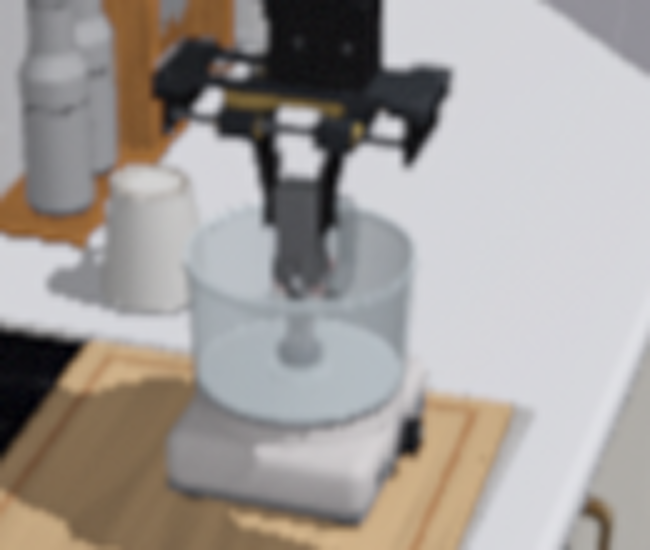

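Call:
{"name": "play_rows", "arguments": {"motion": [[1,0.1,0,0,0],[1,0,0,0,0],[1,0,0,0,0]]}}

```text
time: 12.55
position: [0.5041, -0.2092, 0.1799]
tool_rot: [2.209, 2.233, -0.0]
ft_force: [-0.7, -1.3, -1.6]
grip_width: 0.341
```

Call:
{"name": "play_rows", "arguments": {"motion": [[1,0,0,0.4,0],[1,0,0,0.4,0],[1,0,0,0.4,0],[1,0,0,0.4,0],[1,0,0,0,0]]}}

```text
time: 13.18
position: [0.5037, -0.209, 0.1632]
tool_rot: [-2.209, -2.233, 0.001]
ft_force: [-0.1, -0.2, -0.6]
grip_width: 0.346
```

Call:
{"name": "play_rows", "arguments": {"motion": [[1,0,0,0.4,0],[1,0,0,0.4,0],[1,0,0,0.4,0],[1,0,0,0.4,0],[1,0,0,0.4,0],[1,0,0,0,0]]}}

```text
time: 13.92
position: [0.5037, -0.209, 0.1433]
tool_rot: [-2.209, -2.233, 0.001]
ft_force: [-0.4, -0.5, -1.3]
grip_width: 0.34
```

Call:
{"name": "play_rows", "arguments": {"motion": [[1,0,0,0.2,0],[1,0,0,0.2,0],[1,0,0,0.2,0],[1,0,0,0.2,0],[1,0,0,0,0]]}}

```text
time: 14.55
position: [0.5041, -0.209, 0.1359]
tool_rot: [2.209, 2.234, 0.0]
ft_force: [-0.1, 0.9, 2.1]
grip_width: 0.339
```

Call:
{"name": "play_rows", "arguments": {"motion": [[1,0,0,0.2,0],[1,0,0,0.2,0],[1,0,0,0,0]]}}

```text
time: 14.92
position: [0.5044, -0.209, 0.1322]
tool_rot: [2.208, 2.233, 0.001]
ft_force: [-0.1, 1.0, 4.9]
grip_width: 0.341
```

Contact with the balls began near z≈0.137, as expected. I'll press on slowly.

Call:
{"name": "play_rows", "arguments": {"motion": [[1,0,0,0.15,0],[1,0,0,0.15,0],[1,0,0,0,0]]}}

```text
time: 15.3
position: [0.5045, -0.2091, 0.1298]
tool_rot: [2.208, 2.233, 0.001]
ft_force: [-1.1, 1.9, 8.9]
grip_width: 0.338
```

Call:
{"name": "play_rows", "arguments": {"motion": [[1,0,0,0.1,0],[1,0,0,0.1,0],[1,0,0,0,0]]}}

```text
time: 15.68
position: [0.5046, -0.2093, 0.1283]
tool_rot: [2.208, 2.233, 0.001]
ft_force: [-2.4, 1.9, 9.2]
grip_width: 0.342
```

Call:
{"name": "play_rows", "arguments": {"motion": [[1,0,0,0.1,0],[1,0,0,0.1,0],[1,0,0,0,0]]}}

```text
time: 16.05
position: [0.5048, -0.2092, 0.1267]
tool_rot: [2.208, 2.232, 0.001]
ft_force: [-2.3, 1.9, 11.1]
grip_width: 0.343
```

Call:
{"name": "play_rows", "arguments": {"motion": [[1,0,0,0.1,0],[1,0,0,0,0]]}}

```text
time: 16.3
position: [0.5049, -0.2092, 0.1259]
tool_rot: [2.207, 2.232, 0.001]
ft_force: [-3.3, 1.8, 12.2]
grip_width: 0.344
```

Call:
{"name": "play_rows", "arguments": {"motion": [[1,0,0,0.1,0],[1,0,0,0,0]]}}

```text
time: 16.55
position: [0.5052, -0.2093, 0.1251]
tool_rot: [2.207, 2.232, 0.002]
ft_force: [-2.2, 1.7, 13.3]
grip_width: 0.344
```

Call:
{"name": "play_rows", "arguments": {"motion": [[1,0,0,0.1,0],[1,0,0,0,0]]}}

```text
time: 16.8
position: [0.5054, -0.2094, 0.1243]
tool_rot: [2.207, 2.232, 0.002]
ft_force: [-2.5, 0.6, 13.5]
grip_width: 0.341
```

Call:
{"name": "play_rows", "arguments": {"motion": [[1,0,0,0.1,0],[1,0,0,0,0]]}}

```text
time: 17.05
position: [0.5052, -0.2092, 0.1224]
tool_rot: [2.207, 2.232, 0.002]
ft_force: [-0.3, 2.2, 5.1]
grip_width: 0.341
```

The force dropped sharply from 13.5 to 5.1 N at the expected depth, which is the click. I'll relieve the load, open part way and check.

Call:
{"name": "play_rows", "arguments": {"motion": [[1,0,0,-0.15,0],[1,0,0,-0.15,0],[1,0,0,0,0]]}}

```text
time: 17.42
position: [0.5049, -0.209, 0.1239]
tool_rot: [2.208, 2.233, 0.002]
ft_force: [3.9, 0.3, 2.6]
grip_width: 0.341
```

Call:
{"name": "play_rows", "arguments": {"motion": [[0.4,0,0,0,0],[0.4,0,0,0,0],[0.4,0,0,0,0],[0.4,0,0,0,0],[0.4,0,0,0,0],[0.4,0,0,-2,0],[0.4,0,0,-3,0],[0.4,0,0,-4,0],[0.4,0,0,-4,0],[0.4,0,0,-4,0],[0,0,0,-4,0],[0,0,0,0,0],[0,0,0,0,0]]}}

```text
time: 19.05
position: [0.5037, -0.209, 0.3331]
tool_rot: [-2.209, -2.233, 0.001]
ft_force: [0.3, -0.0, -0.2]
grip_width: 0.853
```

```bash
python3 - <<'E'
from h import *
s,im=look("w8"); print(s["time"],s["position"],s["tool_rot"],s["grip_width"],s["ft_force"])
im=optics.get_image("side"); cv2.imwrite("pics/side8.png",im[:,:,::-1])
t=im[120:230,250:380,::-1];cv2.imwrite("pics/side8z.png",cv2.resize(t,None,fx=5,fy=5,interpolation=cv2.INTER_CUBIC))
for z in (.183,.193):
  print(z,"tool top proj",wproj(s,(.505,-.2095,z)),proj("side",(.505,-.2095,z)))
print("foot",wproj(s,(.505,-.2095,.111)))
E
```

```text
19.05 [ 0.5037 -0.209   0.3331] [-2.2087 -2.2332  0.0007] 0.8531815737184392 [ 0.3395 -0.0125 -0.2235]
0.183 tool top proj [277.2756 189.8111] [308.7727 170.8129]
0.193 tool top proj [277.2924 192.0011] [308.7902 168.2122]
foot [277.1771 177.0531]
```

View pics/w8.png

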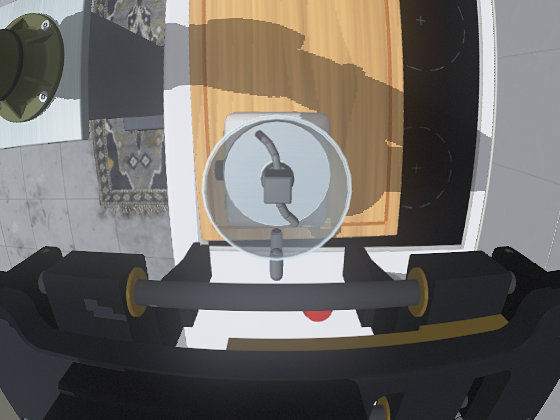

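View pics/side8z.png

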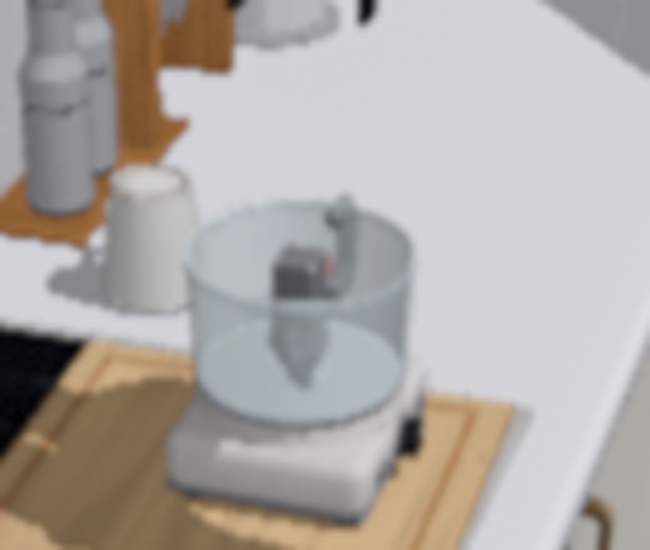

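The tool top appears at about (310,171) in the side view; fully home predicts (308.8,170.8), so it is seated. Next is the lid.

Call:
{"name": "play_rows", "arguments": {"motion": [[0,2.5,-0.3,0,0],[0,5,-0.6,0,0],[0,5,-0.6,0,0],[0,5,-0.6,0,0],[0,5,-0.6,0,0],[0,5,-0.6,0.5,0],[0,5,-0.6,1,0],[0,3.5,-0.3,1,0],[0,1.7,0,1,0],[0,0,0,0,0],[0,0,0,0,0]]}}

```text
time: 20.52
position: [0.4576, 0.1668, 0.2987]
tool_rot: [2.21, 2.233, -0.001]
ft_force: [0.1, -0.1, 1.1]
grip_width: 1.002
```

```bash
python3 - <<'E'
from h import *
s,im=look("w9"); print(s["time"],s["position"],s["tool_rot"],s["grip_width"],s["joint_positions"])
print("pred knob top",wproj(s,(.458,.168,.069)))
E
```

```text
20.525 [0.4576 0.1668 0.2987] [ 2.2095  2.2327 -0.0011] 1.0016282585838583 [ 0.3668 -0.0432 -0.7371  1.6476 -0.0284  1.5265 -0.3581]
pred knob top [276.4545 174.5763]
```

View pics/w9.png

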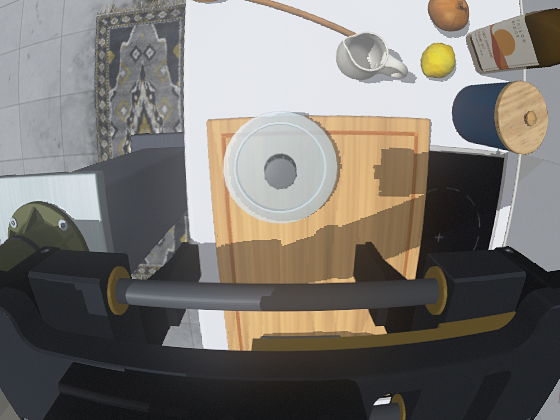

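The lid is centred near (281,167) and its knob near (280,171). I'll zoom in and fit circles.

```bash
python3 - <<'E'
from h import *
t=cv2.imread("pics/w9.png")[105:230,215:350];cv2.imwrite("pics/w9z.png",cv2.resize(t,None,fx=4.7,fy=4.7,interpolation=cv2.INTER_CUBIC))
E
```

```text
(no output)
```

View pics/w9z.png

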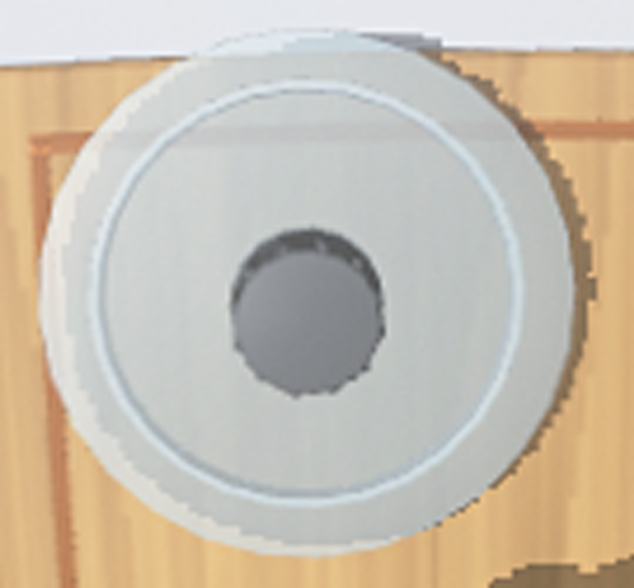

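```bash
python3 - <<'E'
from h import *
s=load("w9");A=lambda u,v:((u+.5)/4.7-.5+215,(v+.5)/4.7-.5+105)
def circ(P):
    P=np.array(P)[:,:2];M=np.c_[2*P,np.ones(len(P))];x=np.linalg.lstsq(M,(P**2).sum(1),rcond=None)[0];return x[:2],np.sqrt(x[2]+x[:2]@x[:2])
print("flange",circ([watz(s,*A(*p),.034) for p in [(40,292),(575,290),(310,30),(308,555)]]))
print("knobtop",circ([watz(s,*A(*p),.069) for p in [(232,322),(385,322),(308,249),(308,396)]]))
goto((.460,.170,.018))
E
```

```text
flange (array([0.4632, 0.1704]), np.float64(0.08107102231750984))
knobtop (array([0.463 , 0.1697]), np.float64(0.021084754145448612))
tool x axis [-0.0096  1.     -0.0006] z [ 0.0002 -0.0006 -1.    ] pos [0.4579 0.1665 0.2989]
shift cm [ 0.3673  0.2086 28.0891]
```

Call:
{"name": "play_rows", "arguments": {"motion": [[0,0.35,0.5,3,0],[0,0,0,5,0],[0,0,0,5,0],[0,0,0,5,0],[0,0,0,4,0],[0,0,0,3,0],[0,0,0,2,0],[0,0,0,0.9,0],[0,0,0,0,0]]}}

```text
time: 21.7
position: [0.4629, 0.1703, 0.0197]
tool_rot: [-2.21, -2.232, 0.001]
ft_force: [0.4, 1.3, -0.6]
grip_width: 0.998
```

Call:
{"name": "play_rows", "arguments": {"motion": [[1,0,0,0,0],[1,0,0,0,0],[1,0,0,0,0],[1,0,0,0,0],[1,0,0,0,0],[1,0,0,0,0],[1,0,0,0,0]], "force": 30}}

```text
time: 22.58
position: [0.4627, 0.1709, 0.0197]
tool_rot: [-2.209, -2.234, 0.0]
ft_force: [-0.2, 0.5, 0.7]
grip_width: 0.463
```

Call:
{"name": "play_rows", "arguments": {"motion": [[1,0,0,0,0],[1,0,0,-2,0],[1,0,0,-4,0],[1,0,0,-4,0],[1,0,0,-4,0],[1,0,0,-4,0],[1,0,0,-4,0],[1,0,0,-2,0],[1,0,0,0,0]]}}

```text
time: 23.7
position: [0.4636, 0.1713, 0.2608]
tool_rot: [2.208, 2.232, 0.003]
ft_force: [0.4, -0.4, -1.9]
grip_width: 0.465
```

```bash
python3 - <<'E'
from h import *
s,im=look("w10"); print(s["time"],s["position"],s["tool_rot"],s["grip_width"],s["ft_force"])
goto((.5043,-.2090,s["position"][2]))
E
```

```text
23.7 [0.4636 0.1713 0.2608] [2.2079 2.2324 0.0034] 0.4645663798371738 [ 0.4177 -0.3834 -1.9311]
tool x axis [-0.011   0.9999 -0.0002] z [ 0.0003 -0.0002 -1.    ] pos [0.4628 0.1709 0.2594]
shift cm [-38.0379   3.7303  -0.1327]
```

View pics/w10.png

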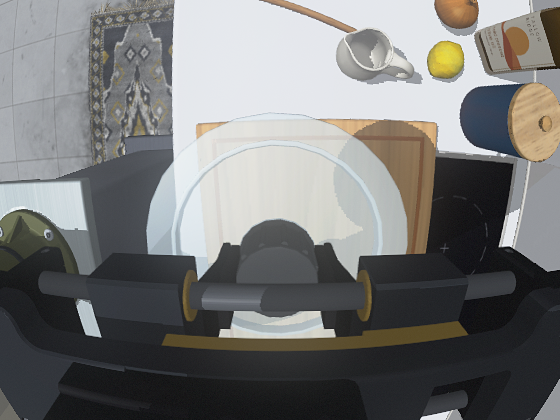

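Call:
{"name": "play_rows", "arguments": {"motion": [[1,-2.5,0.4,0,0],[1,-5,0.4,0,0],[1,-5,0.4,0,0],[1,-5,0.4,0,0],[1,-5,0.4,0,0],[1,-5,0.4,0,0],[1,-5,0.4,0,0],[1,-3.5,0.4,0,0],[1,-1.5,0.4,0,0],[1,-0.45,0.13,0,0],[1,0,0,0,0],[1,0,0,0,0]]}}

```text
time: 25.25
position: [0.5046, -0.2064, 0.2599]
tool_rot: [2.206, 2.236, 0.0]
ft_force: [-0.5, -0.2, -1.2]
grip_width: 0.469
```

```bash
python3 - <<'E'
from h import *
s,im=look("w11"); print(s["time"],s["position"],s["tool_rot"],s["grip_width"],s["ft_force"])
goto((.5043,-.2085,.1817))
im=optics.get_image("side"); cv2.imwrite("pics/side11.png",im[:,:,::-1])
t=im[100:230,240:390,::-1];cv2.imwrite("pics/side11z.png",cv2.resize(t,None,fx=4.5,fy=4.5,interpolation=cv2.INTER_CUBIC))
E
```

```text
25.25 [ 0.5046 -0.2064  0.2599] [2.2063 2.2364 0.0004] 0.4689711186243034 [-0.4845 -0.2275 -1.2473]
tool x axis [-0.0132  0.9999 -0.0001] z [ 0.0003 -0.0001 -1.    ] pos [ 0.5045 -0.2066  0.26  ]
shift cm [-0.1878 -0.028   7.8304]
```

View pics/w11.png

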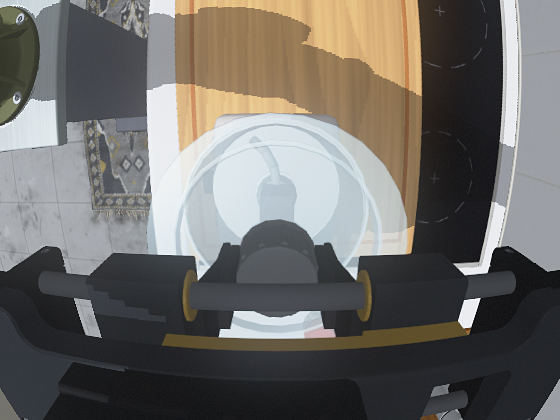

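View pics/side11z.png

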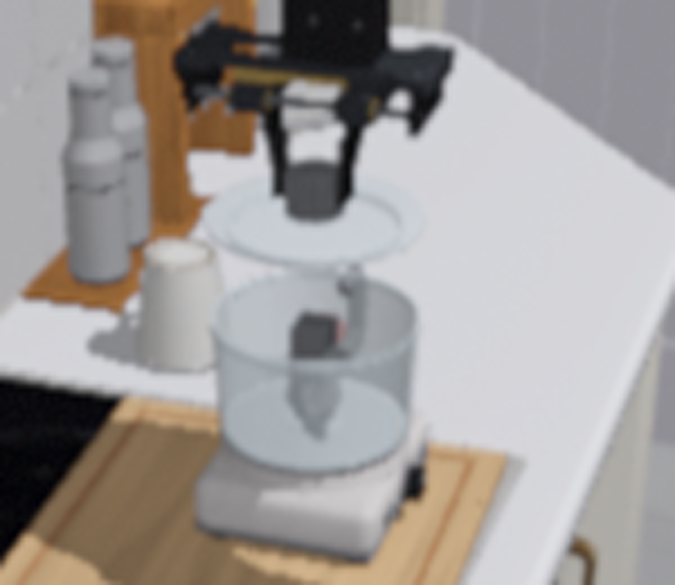

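The lid is level and centred above the bowl, and the tool is still home. Lowering now.

Call:
{"name": "play_rows", "arguments": {"motion": [[1,-0.2,0,2,0],[1,0,0,2.5,0],[1,0,0,1.5,0],[1,0,0,0.5,0],[1,0,0,0.5,0],[1,0,0,0,0]]}}

```text
time: 26.1
position: [0.5045, -0.2102, 0.1901]
tool_rot: [2.209, 2.233, 0.0]
ft_force: [0.8, -0.7, -0.8]
grip_width: 0.467
```

Call:
{"name": "play_rows", "arguments": {"motion": [[1,0,0,0.25,0],[1,0,0,0.25,0],[1,0,0,0.1,0],[1,0,0,0,0]]}}

```text
time: 26.6
position: [0.5042, -0.2101, 0.1837]
tool_rot: [-2.209, -2.234, 0.0]
ft_force: [0.3, 0.3, -1.8]
grip_width: 0.467
```

Call:
{"name": "play_rows", "arguments": {"motion": [[1,0.15,0,0.1,0],[1,0,0,0.1,0],[1,0,0,0,0]]}}

```text
time: 26.98
position: [0.5044, -0.2085, 0.1819]
tool_rot: [2.209, 2.234, 0.0]
ft_force: [0.1, 0.9, 0.0]
grip_width: 0.465
```

Call:
{"name": "play_rows", "arguments": {"motion": [[1,0,0,0.1,0],[1,0,0,0,0]]}}

```text
time: 27.22
position: [0.5044, -0.2085, 0.1819]
tool_rot: [2.209, 2.233, 0.0]
ft_force: [-2.0, 0.8, 4.5]
grip_width: 0.466
```

The lid touched the rim at z=0.1819; I had predicted 0.1817. Releasing and retreating.

Call:
{"name": "play_rows", "arguments": {"motion": [[1,0,0,-0.08,0],[0,0,0,0,0],[0,0,0,0,0],[0,0,0,0,0],[0,0,0,0,0],[0,0,0,0,0],[0,0,0,0,0],[0,0,0,-1,0],[0,0,0,-3,0],[0,0,0,-4,0],[0,0,0,-5,0],[0,0,0,-5,0],[0,0,0,0,0],[0,0,0,0,0]]}}

```text
time: 28.98
position: [0.5042, -0.2086, 0.3615]
tool_rot: [2.209, 2.234, -0.0]
ft_force: [0.3, -0.9, -0.5]
grip_width: 0.997
```

```bash
python3 - <<'E'
from h import *
s,im=look("w12"); print(s["time"],s["position"],s["tool_rot"],s["grip_width"],s["ft_force"])
im=optics.get_image("side"); cv2.imwrite("pics/side12.png",im[:,:,::-1])
t=im[100:230,240:390,::-1];cv2.imwrite("pics/side12z.png",cv2.resize(t,None,fx=4.5,fy=4.5,interpolation=cv2.INTER_CUBIC))
t=cv2.imread("pics/w12.png")[90:270,180:380];cv2.imwrite("pics/w12z.png",cv2.resize(t,None,fx=3.3,fy=3.3,interpolation=cv2.INTER_CUBIC)[:600])
print(wproj(s,(.505,-.209,.196)),wproj(s,(.505,-.209,.231)))
E
```

```text
28.975 [ 0.5042 -0.2086  0.3615] [ 2.2091  2.2335 -0.0002] 0.996845469716677 [ 0.2962 -0.8596 -0.503 ]
[276.7414 186.569 ] [276.7735 194.1277]
```

View pics/w12z.png

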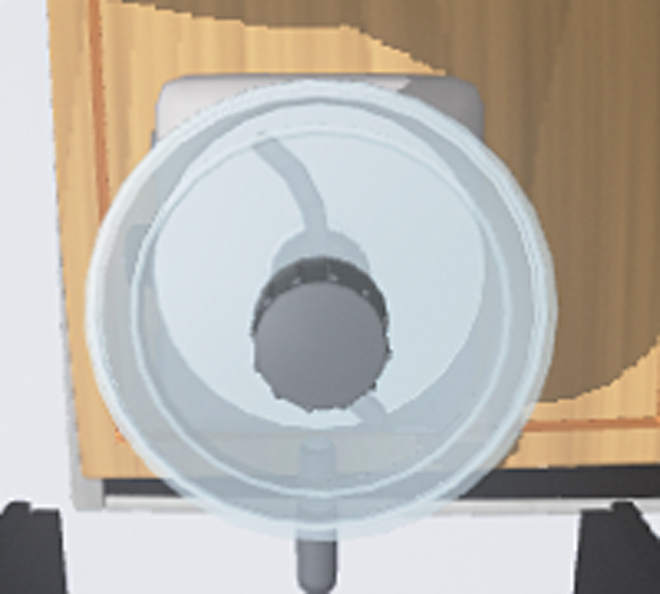

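View pics/side12z.png

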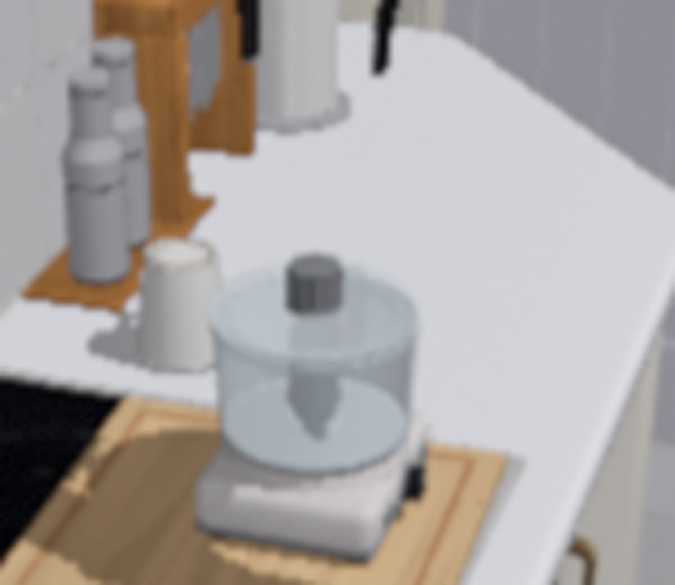

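```bash
python3 - <<'E'
from h import *
s=load("w12");A=lambda u,v:((u+.5)/3.3-.5+180,(v+.5)/3.3-.5+90)
def circ(P):
    P=np.array(P)[:,:2];M=np.c_[2*P,np.ones(len(P))];x=np.linalg.lstsq(M,(P**2).sum(1),rcond=None)[0];return x[:2],np.sqrt(x[2]+x[:2]@x[:2])
print("flange",circ([watz(s,*A(*p),.196) for p in [(87,313),(557,310),(322,80),(322,541)]]))
print("knobtop",circ([watz(s,*A(*p),.231) for p in [(251,345),(391,345),(321,279),(321,411)]]))
print("side knob top pred",proj("side",(.505,-.209,.231)),"meas",(240+315/4.5,100+266/4.5))
a=cv2.imread("pics/top0.png");im=optics.get_image("top");cv2.imwrite("pics/top12.png",im[:,:,::-1])
E
```

```text
flange (array([ 0.5056, -0.2096]), np.float64(0.08105718581418664))
knobtop (array([ 0.5052, -0.2094]), np.float64(0.02124814984742845))
side knob top pred [308.8112 158.232 ] meas (310.0, 159.11111111111111)
```

View pics/top12.png

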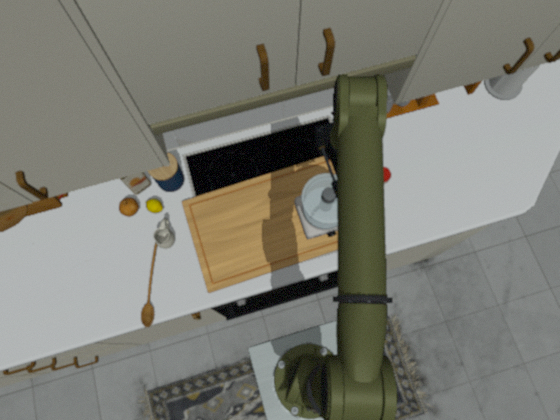

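The lid is flat and within about 1 mm of the bowl axis. The jug (165,237) and spoon are where they were. The timer is partly hidden behind the arm at (385,174), also unchanged, and the gripper is clear of everything.

```bash
python3 -c "
from bench import ticket
print(ticket.close_job())"
```

```text
the job is handed in; nothing more can be done
None
```

The dough tool is clicked home on the spindle, the lid lies on the bowl, and the job is handed in at about 29 s of the 67 s allowed.

- **Dough tool:** I pressed it down in 1 mm steps near the end. The force rose to about 13.5 N, then fell sharply to 5 N at the expected depth, which was the click. In the side view its top sits within about 1 pixel of the fully home position. After the lid went on I could only see the tool through it.
- **Lid:** it met the rim at the predicted height (z = 0.1819 against 0.1817). After release, the wrist camera put its centre about 1 mm from the bowl axis, and it looks flat; I did not measure its tilt.
- **Other things:** the jug and spoon look unmoved in the last top view. The timer does too, though the arm partly hides it. The gripper is open and well clear.
- **Check that disagreed:** the fingertips are about 24 mm behind the reported tool point, not 8 mm ahead of it as stated. My first grasp therefore shut just above the tool without moving it. I confirmed the offset with the wrist and side cameras and gripped 32 mm lower from then on.
- **Smaller disagreement:** the fixed cameras placed the spindle up to about 1 cm differently from the wrist camera. I used the wrist camera because its measured sizes matched the given ones, and both the tool and the lid fitted at those positions.

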